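Swap the packs on the charging rail

TASK

Switch the charging rail off at its red lever while the packs are still clipped on. Then pull every battery pack with a green lamp straight up off the rail, out of its sprung catch, and stand it with its feet flat on the sloping shelf of the hand-out stand, and clip each flat pack (red lamp) lying on the desk into an empty bay, flange to the blue catch and pressed fully down. When all that is done, switch the rail on again; leave the amber-lamp pack clipped on, and do not push the red timer or the big jaw model about.

Things in the scene. Friction and masses are not known exactly. Their poses are not given: they have to be found in the camera images.
- charger: white charging rail housing 100 x 306 x 30 mm, fixed. Origin on the desk under the rail bar; x to its back, y along the bar to the robot's left. Deck 30 mm above the origin; round-topped steel bar 10 mm wide, 9 mm high along y at x = 0, in the packs' grooves. Five bays at y = +128, +84, +40, -4, -48 mm between 8 mm high fins; some may be empty. Lever at y = -120 mm.
- catch_row (a point): middle of the row of five sprung blue noses, one behind each bay (charger x = +30 mm, y = +40 mm, 43 mm above the desk; each top 20 mm above the deck). A nose overlaps the pack's foot flange: a straight upward pull of about 6 to 14 N over the first 8 mm snaps it out, clear of the bar after 10 mm; a like push down clips a pack in, its underside then on the deck.
- stand_shelf: sloping shelf of the fixed hand-out stand: top face 70 mm (x) by 200 mm (y), about 90 mm above the desk, tilted 0.314 rad, falling towards the robot. Origin: centre of the top face; z its normal (leaning to the robot), x up the slope away from the robot, y along the shelf. A lip 10 mm high stands at x = -37 to -32 mm; the other edges are open.
- mains (a joint): red-knobbed mains toggle lever of the charger: 0 = on, leaning to the charger's -x (towards the robot); 1.0 rad = off, leaning to +x. It stays where it is left; about 2 N at the knob moves it. Below 0.2 is on, above 0.8 is off.
- mains_tip (a point): centre of the mains lever's red ball knob (26 mm across). It moves on a 45 mm radius about a pivot 46 mm above the desk at charger x = 0, y = -120 mm (axis along the charger's y); the knob's centre is about 86 mm up at either end and 91 mm at mid-stroke. The pivot block under it is 25 mm high, its top 49 mm above the desk.
- amber: battery pack, an amber lamp strip: white block 44 x 34 x 22 mm (x, y, z), on top a black pull grip 14 x 28 x 20 mm (z = 22 to 42 mm; pinch it across x, 14 mm). Foot flange 6 mm high out to x = +27 mm. Groove 12 mm wide, 10 mm deep along y in the underside. Origin: centre of the underside, below the grip; z up. 70-120 g. Clipped in a bay; stays there.
- timer: red timer 64 x 58 x 17 mm on the desk, a bystander; origin under its centre.
- jaw_model_big: teaching jaw model 81 x 71 x 68 mm behind the stand, a bystander; origin under its centre.
- green_0: battery pack, a green lamp strip: white block 44 x 34 x 22 mm (x, y, z), on top a black pull grip 14 x 28 x 20 mm (z = 22 to 42 mm; pinch it across x, 14 mm). Foot flange 6 mm high out to x = +27 mm. Groove 12 mm wide, 10 mm deep along y in the underside. Origin: centre of the underside, below the grip; z up. 70-120 g. Starts clipped in a bay, or absent.
- green_1: battery pack, a green lamp strip: white block 44 x 34 x 22 mm (x, y, z), on top a black pull grip 14 x 28 x 20 mm (z = 22 to 42 mm; pinch it across x, 14 mm). Foot flange 6 mm high out to x = +27 mm. Groove 12 mm wide, 10 mm deep along y in the underside. Origin: centre of the underside, below the grip; z up. 70-120 g. Starts clipped in a bay, or absent.
- green_2: battery pack, a green lamp strip: white block 44 x 34 x 22 mm (x, y, z), on top a black pull grip 14 x 28 x 20 mm (z = 22 to 42 mm; pinch it across x, 14 mm). Foot flange 6 mm high out to x = +27 mm. Groove 12 mm wide, 10 mm deep along y in the underside. Origin: centre of the underside, below the grip; z up. 70-120 g. Starts clipped in a bay, or absent.
- green_3: battery pack, a green lamp strip: white block 44 x 34 x 22 mm (x, y, z), on top a black pull grip 14 x 28 x 20 mm (z = 22 to 42 mm; pinch it across x, 14 mm). Foot flange 6 mm high out to x = +27 mm. Groove 12 mm wide, 10 mm deep along y in the underside. Origin: centre of the underside, below the grip; z up. 70-120 g. Starts clipped in a bay, or absent.
- flat_0: battery pack, a red lamp strip: white block 44 x 34 x 22 mm (x, y, z), on top a black pull grip 14 x 28 x 20 mm (z = 22 to 42 mm; pinch it across x, 14 mm). Foot flange 6 mm high out to x = +27 mm. Groove 12 mm wide, 10 mm deep along y in the underside. Origin: centre of the underside, below the grip; z up. 70-120 g. Starts upright on the desk, or absent.
- flat_0_flange (a point): middle of the foot flange of flat_0 (pack x = +24.5 mm, 3 mm above its underside); it goes to the catch side, charger +x.
- flat_1: battery pack, a red lamp strip: white block 44 x 34 x 22 mm (x, y, z), on top a black pull grip 14 x 28 x 20 mm (z = 22 to 42 mm; pinch it across x, 14 mm). Foot flange 6 mm high out to x = +27 mm. Groove 12 mm wide, 10 mm deep along y in the underside. Origin: centre of the underside, below the grip; z up. 70-120 g. Starts upright on the desk, or absent.
- flat_1_flange (a point): middle of the foot flange of flat_1 (pack x = +24.5 mm, 3 mm above its underside); it goes to the catch side, charger +x.
Things that resemble listed ones, but are neither listed nor needed, are in the scene too. Leave any purple look-alike of the green_0 alone.

How it is judged (in metres and radians):
On the way, in this order (a step that is already met when the one before it is completed fails the run):
1. the rail is switched off (lever beyond 0.8 rad) with the green packs on it still clipped in place (value of joint mains above 0.8 rad and distance of each of green_0, green_1, green_2, green_3 from where it was at the start of the episode below 0.008 m), for 0.2 s.
2. with the rail still off, every green-lamp pack stands flat on the sloping shelf and every red-lamp pack is clipped on the rail (value of joint mains above 0.8 rad and z of green_0 in the frame of stand_shelf between -0.004 and 0.004 m and x of green_0 in the frame of stand_shelf between -0.022 and 0.022 m and y of green_0 in the frame of stand_shelf between -0.095 and 0.095 m and angle between the z axis of each of green_0, green_1, green_2, green_3 and the z axis of stand_shelf, either way round below 0.12 rad and z of green_1 in the frame of stand_shelf between -0.004 and 0.004 m and x of green_1 in the frame of stand_shelf between -0.022 and 0.022 m and y of green_1 in the frame of stand_shelf between -0.095 and 0.095 m and z of green_2 in the frame of stand_shelf between -0.004 and 0.004 m and x of green_2 in the frame of stand_shelf between -0.022 and 0.022 m and y of green_2 in the frame of stand_shelf between -0.095 and 0.095 m and z of green_3 in the frame of stand_shelf between -0.004 and 0.004 m and x of green_3 in the frame of stand_shelf between -0.022 and 0.022 m and y of green_3 in the frame of stand_shelf between -0.095 and 0.095 m and z of flat_0 in the frame of charger between 0.026 and 0.034 m and x of flat_0 in the frame of charger between -0.004 and 0.004 m and y of flat_0 in the frame of charger between -0.07 and 0.15 m and angle between the z axis of each of flat_0, flat_1 and the z axis of charger, either way round below 0.12 rad and x of each of flat_0_flange, flat_1_flange in the frame of charger above 0.015 m and z of flat_1 in the frame of charger between 0.026 and 0.034 m and x of flat_1 in the frame of charger between -0.004 and 0.004 m and y of flat_1 in the frame of charger between -0.07 and 0.15 m), for 0.3 s.
3. the rail is switched on again (lever below 0.2 rad) (value of joint mains below 0.2 rad), for 0.2 s.
At the end, for the whole second after the job is handed in: all green packs flat on the shelf (4 mm, 0.12 rad; origin within 22 mm of its middle line, 95 mm of its centre along it); all red packs seated on the rail (4 mm), flange to the catches; amber still clipped (12 mm); lever on (below 0.2 rad); all at rest (value of joint mains below 0.2 rad and z of green_0 in the frame of stand_shelf between -0.004 and 0.004 m and x of green_0 in the frame of stand_shelf between -0.022 and 0.022 m and y of green_0 in the frame of stand_shelf between -0.095 and 0.095 m and angle between the z axis of each of green_0, green_1, green_2, green_3 and the z axis of stand_shelf, either way round below 0.12 rad and z of green_1 in the frame of stand_shelf between -0.004 and 0.004 m and x of green_1 in the frame of stand_shelf between -0.022 and 0.022 m and y of green_1 in the frame of stand_shelf between -0.095 and 0.095 m and z of green_2 in the frame of stand_shelf between -0.004 and 0.004 m and x of green_2 in the frame of stand_shelf between -0.022 and 0.022 m and y of green_2 in the frame of stand_shelf between -0.095 and 0.095 m and z of green_3 in the frame of stand_shelf between -0.004 and 0.004 m and x of green_3 in the frame of stand_shelf between -0.022 and 0.022 m and y of green_3 in the frame of stand_shelf between -0.095 and 0.095 m and z of flat_0 in the frame of charger between 0.026 and 0.034 m and x of flat_0 in the frame of charger between -0.004 and 0.004 m and y of flat_0 in the frame of charger between -0.07 and 0.15 m and angle between the z axis of each of flat_0, flat_1 and the z axis of charger, either way round below 0.12 rad and x of each of flat_0_flange, flat_1_flange in the frame of charger above 0.015 m and z of flat_1 in the frame of charger between 0.026 and 0.034 m and x of flat_1 in the frame of charger between -0.004 and 0.004 m and y of flat_1 in the frame of charger between -0.07 and 0.15 m and linear speed of each of green_0, green_1, green_2, green_3, flat_0, flat_1 below 0.02 m/s and distance of amber from where it was at the start of the episode below 0.012 m); the robot touches nothing.
It fails at once if the amber-lamp pack is pulled off or shifted on the rail by more than 12 mm (distance of amber from where it was at the start of the episode above 0.012 m).
It fails at once if the timer or the big jaw model is pushed more than 40 mm (distance of any of timer, jaw_model_big from where it was at the start of the episode above 0.04 m).
Of green_0, green_1, green_2, green_3 only 3 to 4 are there at a start; the rules pass over those that are not, and their reading is None.
Of flat_0, flat_1 only 1 to 2 are there at a start; the rules pass over those that are not, and their reading is None.
At some moment in a run one of flat_0, flat_1 may be knocked a few centimetres aside while the robot is not near it.
Once in a run the grip may slacken for a moment while it holds something.
It also fails if it takes over 210 s, if anything falls off the work surface, if the arm or the gripper's body presses on something with over 40 N, if the wrist force passes 120 N, or if a joint passes its speed limit or range.

ROBOT

A 6-joint arm with a two-finger parallel gripper is mounted at the origin on a cart in front of the work surface, level with it; the furniture and walls round the work are solid. World frame = base frame: x ahead of the robot, y to its left, z up, the work surface at z = 0. Lengths are in mm, angles in rad, forces in N, time in s.
With the tool pointing down it reaches from about 350 to 775 mm from the base axis. Payload 7.3 kg.
Tool frame: the origin (TCP) lies at the very end of the fingers, on their centre line; the grasp point (between the pads) lies 19 mm behind it; z points along the fingers, y is the line along which they close (so a half turn about z gives the same grasp; the last joint's range is limited). The gripper opens to 92 mm and grips with 3 to 60 N. Pads are 19 mm wide; open, the fingers measure 130 mm over their backs; the gripper's body (75 mm by 190 mm) begins 47 mm behind the grasp point.
Start: joints at [1.203, 0.342, 1.524, -0, 1.275, -0.146], TCP at [115.476, 512.162, 226.741] pointing down, gripper open.
Joint ranges: [-2.53, 2.53], [-0.77, 2.02], [0.04, 2.7], [-1, 4.14], [0.28, 2.66], [-3.11, 3.11]. Speed limits (rad/s): [2.57, 2.57, 3.14, 3.14, 3.14, 3.14].

INTERFACE

Orientations are given as [roll, pitch, yaw] about the fixed x, y, z axes, in that order (R = Rz(yaw) Ry(pitch) Rx(roll)).
In Python, from plant import bot gives the robot as it stands.
- The arm moves only by the tool jog_arm, never from a script. Its argument "targets" is a list of rows, each an object with "xyz": the shift along the tool's x, y, z as a fraction of full scale, a list of three; "spin": the turn about the tool's z as a fraction of full scale. In form: [{"xyz": [x, y, z], "spin": spin}, ...]. A call has exactly 10 rows; each row shifts and turns the commanded pose from where the row before left it, along the tool's axes as they then stand; what a row does not reach is not made up. Full scale, the value 1, is 80 mm for a shift and 0.1 rad for a turn. A row lasts 1/8 s, in which the tool goes at most 62.5 mm and 10.7 degrees, less where a joint would pass 70% of its speed; a pose out of reach is approached as far as the arm can. A call with a number of a shift or a turn outside -1 to 1 is refused whole. A call with a gripper value outside its range is refused whole. "gripper" is the opening in per cent of the stroke, from 0 (shut) to 100 (fully open), set as the call begins (left out, the last holds). The fingers move at their own pace and stop on an object; the grip force is fixed at half the most. Time passes only in rows, so rows that do not move let the fingers close, or fill a call up. It gives the time, the measured TCP pose, the force, the opening and the grip force at its end, in the units of the state.
- bot.get_obs(): the state, without advancing time (a new reading comes with each control period).
- bot.capture(name): name is "scene" or "top" or "wrist"; returns the picture (400x640x3 uint8, blue, green, red); there is no depth.
- bot.get_calibration(name): a dict with "vfov" (degrees; the focal length in pixels is half the picture's height over the tangent of half this angle, whatever the lens; pixels are square), "cx", "cy" (the principal point, pixels), "eye" and "rotation" of the camera in the world. Camera axes: x right, y down, z forward; pixel columns grow to the right and rows downward; lengths in mm; the calibration is good to about 2 mm. A picture is of the moment at which its call begins: read the wrist's pose just before it. get_calibration takes no time and is no camera call; for the wrist camera it gives the pose at the moment of the call.
- bot.close_job(): hands the job in; it is judged then, once.
The state is a dict: "time": time; "joint_positions": joint angles; "dq": joint speeds; "tau": joint torques, N m; "tool_pos": TCP position; "tcp_rot": TCP orientation; "contact_force": force on the tool from outside, world axes, zero at the start; "moment": the same for the moment, N m; "grip_width": finger opening in mm; "finger_force": force on a finger pad.
Only numpy, scipy, OpenCV 4.12 (cv2) and the standard library are available. Lean on these libraries where they do the work, as an engineer would, in place of code of your own. Each camera call takes 0.05 s, during which the arm holds its last target. There are 200 camera calls.

## Working session

There is one attempt and no reset: what is moved stays moved. The work goes in short steps, Python scripts to look and compute and a tool call to move; the robot and the scene stay as the last step left them, time stands still between calls to the robot, and variables do not carry over. Pictures are saved under pics/ and viewed, at most 14 in all, crops included, and the job is handed in when it is done.

Besides the shell and the picture viewer there is one more tool, called as name(argument=value, ...), one argument or row to a line, values as JSON. jog_arm: Moves the arm, as the interface text tells. Shift numbers are shares of 80 mm and turn numbers shares of 0.1 rad, none past 1 either way. Its arguments: {"type":"object","properties":{"targets":{"type":"array","items":{"type":"object","properties":{"xyz":{"type":"array","items":{"type":"number"}},"spin":{"type":"number"}}}},"gripper":{"type":"number"}},"required":["targets"]}

```bash
ls; mkdir -p pics
python3 - <<'E'
from plant import bot
import cv2
for n in ("scene","top"):
    c=bot.get_calibration(n); print(n,c)
    cv2.imwrite(f"pics/{n}0.png",bot.capture(n))
o=bot.get_obs(); print({k:o[k] for k in("time","tool_pos","tcp_rot","contact_force","grip_width")})
E
```

```text
pics
scene {'vfov': 43.045937574023995, 'cx': 323.4150228274584, 'cy': 195.29827327651904, 'eye': array([-387.38572079, -493.24802748,  692.00059078]), 'rotation': array([-2.02420674, -0.01338003, -0.93625234])}
top {'vfov': 52.66163888885479, 'cx': 322.4118882162912, 'cy': 192.23811341938816, 'eye': array([ 539.57886034,  227.41728392, 1089.18668861]), 'rotation': array([-3.0831962 ,  0.00753393, -1.6002664 ])}
{'time': 0.1, 'tool_pos': array([115.34504894, 511.80847421, 226.1236727 ]), 'tcp_rot': array([-3.14025004e+00, -1.59002567e-04,  2.91981761e+00]), 'contact_force': array([-1.14521034,  0.13209987,  0.67497253]), 'grip_width': 91.70677052964533}
```

View pics/scene0.png

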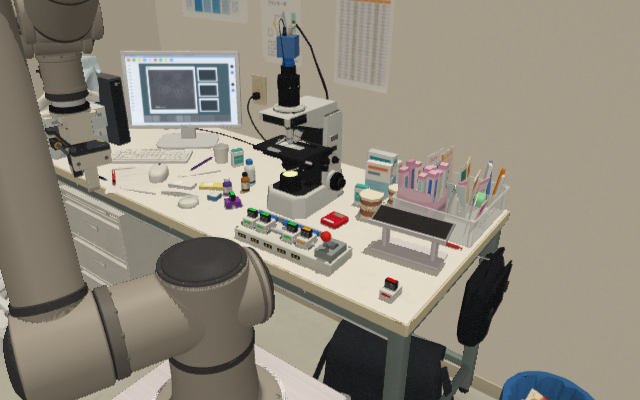

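View pics/top0.png

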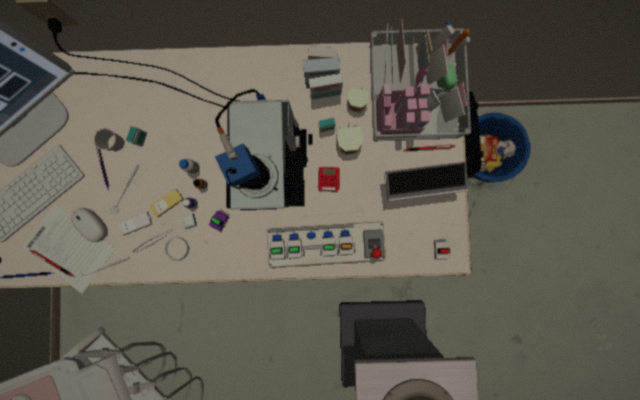

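Top view: green packs at (278,250), (294,250) and (330,247), amber at (347,246), an empty bay at (312,248) and the lever knob at (376,254). The flat pack is at (442,250), the shelf at (427,180) and the timer at (329,179). The purple look-alike at (219,220) stays put. Next is a close crop.

```bash
cat > h.py <<'E'
import numpy as np, cv2
from scipy.spatial.transform import Rotation as R
from plant import bot
def cam(n):
    c=bot.get_calibration(n); f=200/np.tan(np.radians(c["vfov"])/2)
    return np.array(c["eye"]),R.from_euler("xyz",c["rotation"]).as_matrix(),f,c["cx"],c["cy"]
def ray(c,p,z):
    e,M,f,cx,cy=c; d=M@np.array([(p[0]-cx)/f,(p[1]-cy)/f,1]); return e+d*(z-e[2])/d[2]
def proj(c,P):
    e,M,f,cx,cy=c; q=M.T@(np.array(P,float)-e); return np.array([cx+f*q[0]/q[2],cy+f*q[1]/q[2]])
def blobs(im,lo,hi,amin=6):
    h=cv2.cvtColor(im,cv2.COLOR_BGR2HSV); m=cv2.inRange(h,lo,hi)
    n,_,s,ce=cv2.connectedComponentsWithStats(m)
    return [(ce[i].round(1),s[i].tolist()) for i in range(1,n) if s[i,4]>=amin]
GREEN=((50,120,80),(80,255,255)); BLUE=((100,120,80),(125,255,255)); RED=((0,150,90),(6,255,255)); AMB=((10,150,120),(25,255,255))
E
python3 - <<'E'
from h import *
im=cv2.imread("pics/top0.png"); c=cam("top")
for n,k,z in(("G",GREEN,45),("B",BLUE,48),("R",RED,40),("A",AMB,45)):
    for ce,s in blobs(im,*k):
        if 200<ce[0]<480 and 160<ce[1]<280: print(n,ce,s,ray(c,ce,z).round())
for p in((386,168),(464,163),(467,191),(388,198)): print(p,ray(c,p,90).round())
a=im[205:275,260:395]; b=im[160:270,375:480]
cv2.imwrite("pics/c1.png",np.vstack([cv2.resize(a,(800,415),interpolation=cv2.INTER_CUBIC)]))
s=cv2.imread("pics/scene0.png")[200:310,230:470]
cv2.imwrite("pics/c2.png",cv2.resize(s,(800,367),interpolation=cv2.INTER_CUBIC))
E
```

```text
G [215.3 220.4] [212, 217, 8, 7, 33] [536. 512.  45.]
G [328.5 246.6] [324, 245, 10, 4, 34] [461. 222.  45.]
G [293.3 249.1] [289, 247, 9, 5, 36] [457. 313.  45.]
G [276.  250.3] [272, 248, 9, 5, 37] [455. 357.  45.]
B [236.2 163.1] [217, 145, 37, 36, 621] [683. 455.  48.]
B [344.7 232.7] [341, 231, 8, 5, 30] [495. 179.  48.]
B [310.9 234.9] [308, 233, 7, 5, 30] [492. 266.  48.]
B [327.8 233.8] [324, 232, 8, 5, 30] [493. 223.  48.]
B [276.7 237.1] [273, 235, 8, 5, 32] [489. 354.  48.]
B [293.6 235.9] [290, 234, 8, 5, 33] [491. 311.  48.]
R [329.4 171.6] [319, 168, 20, 9, 67] [654. 214.  40.]
R [337.6 182.4] [336, 176, 3, 15, 17] [626. 193.  40.]
R [330.5 185.5] [325, 184, 12, 4, 24] [618. 212.  40.]
R [320.3 187.7] [319, 186, 4, 4, 9] [613. 239.  40.]
R [376.2 253. ] [372, 249, 9, 9, 65] [440. 100.  40.]
R [444.9 250.5] [441, 249, 8, 4, 28] [442. -77.  40.]
A [346.1 245.6] [343, 245, 8, 3, 16] [462. 177.  45.]
(386, 168) [654.  74.  90.]
(464, 163) [ 660. -120.   90.]
(467, 191) [ 591. -124.   90.]
(388, 198) [579.  72.  90.]
```

View pics/c2.png

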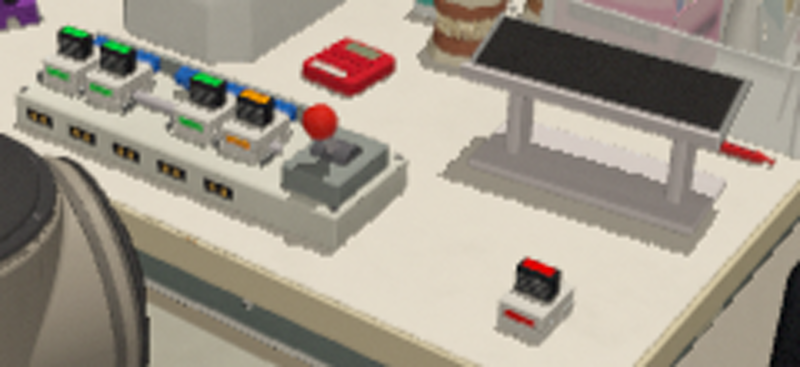

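Candidates for green packs: (276,250), (293,249) and (328,247) on the rail have green top and front lamps. (346,246) is amber and (215,220) is purple, so I leave both. The red pack at (445,250) has its lamp facing the robot, like the clipped packs, so its flange already points to +x. Charger yaw is about 0.034 and the knob is near (445,106,86). I move over the lever first.

jog_arm(
  targets=[
    {"xyz": [0,0,0],"spin": 1},
    {"xyz": [0,0,0],"spin": 1},
    {"xyz": [0,0,0],"spin": 1},
    {"xyz": [0,0,0],"spin": 1},
    {"xyz": [0,0,0],"spin": 1},
    {"xyz": [0,0,0],"spin": 1},
    {"xyz": [0,0,0],"spin": 1},
    {"xyz": [0,0,0],"spin": 1},
    {"xyz": [0,0,0],"spin": 1},
    {"xyz": [0,0,0],"spin": 1},
  ],
)

```text
time: 1.35
tool_pos: [115.4, 511.9, 226.3]
tcp_rot: [-3.141, 0.001, 1.916]
contact_force: [0.2, 0.8, -0.1]
grip_width: 91.9
finger_force: 0.0
```

jog_arm(
  targets=[
    {"xyz": [0,0,0],"spin": 1},
    {"xyz": [0,0,0],"spin": 1},
    {"xyz": [0,0,0],"spin": 1},
    {"xyz": [0,0,0],"spin": 0.15},
    {"xyz": [-0.5,0.4,0],"spin": 0},
    {"xyz": [-0.5,0.4,0],"spin": 0},
    {"xyz": [-0.5,0.4,0],"spin": 0},
    {"xyz": [-0.5,0.4,0],"spin": 0},
    {"xyz": [-0.5,0.4,0],"spin": 0},
    {"xyz": [-0.5,0.4,0],"spin": 0},
  ],
)

```text
time: 2.6
tool_pos: [316.3, 277.5, 226.8]
tcp_rot: [3.141, -0.0, 1.607]
contact_force: [0.4, 1.0, 0.2]
grip_width: 91.5
finger_force: 0.0
```

Run:
```python
from h import *
o=bot.get_obs(); print(o["time"],o["tool_pos"],o["tcp_rot"],o["joint_positions"])
c=cam("wrist"); print(c[0],c[1].round(2),c[2])
cv2.imwrite("pics/w1.png",bot.capture("wrist"))
```

```text
2.6 [316.33613393 277.45640989 226.76011969] [ 3.14133707e+00 -2.25873349e-04  1.60686018e+00] [5.37373709e-01 1.49700924e-01 1.78509776e+00 8.05378938e-05
 1.20646128e+00 5.01281201e-01]
[313.48201926 351.07797778 383.81922719] [[ 1.    0.03  0.01]
 [ 0.04 -0.96 -0.28]
 [ 0.    0.28 -0.96]] 296.10986017390627
```

View pics/w1.png

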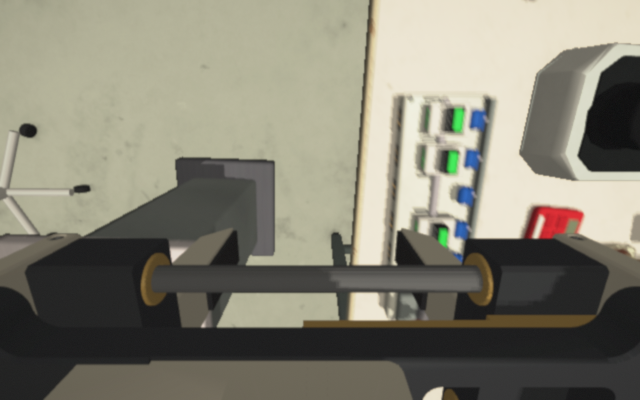

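The wrist view shows the bays at right: green lamps near (457,120), (452,160) and (442,236), blue catches at x≈478–460. The lever is hidden under the gripper. I straddle the knob.

jog_arm(
  targets=[
    {"xyz": [-0.55,0.385,0],"spin": 0},
    {"xyz": [-0.55,0.385,0],"spin": 0},
    {"xyz": [-0.55,0.385,0],"spin": 0},
    {"xyz": [-0.55,0.385,0],"spin": 0},
    {"xyz": [0,0,0],"spin": 0},
    {"xyz": [0,0,0.3],"spin": 0},
    {"xyz": [0,0,0.3],"spin": 0},
    {"xyz": [0,0,0.3],"spin": 0},
    {"xyz": [0,0,0],"spin": 0},
    {"xyz": [0,0,0],"spin": 0},
  ],
  gripper=60,
)

```text
time: 3.9
tool_pos: [444.8, 107.7, 155.5]
tcp_rot: [3.141, -0.0, 1.606]
contact_force: [0.4, -0.3, -0.0]
grip_width: 55.1
finger_force: 0.0
```

Run:
```python
from h import *
o=bot.get_obs(); print(o["time"],o["tool_pos"],o["tcp_rot"],o["grip_width"])
c=cam("wrist"); im=bot.capture("wrist"); cv2.imwrite("pics/w2.png",im)
for n,k,z in(("G",GREEN,72),("B",BLUE,50),("R",RED,86),("A",AMB,72)):
    for ce,s in blobs(im,*k,20): print(n,ce,s,ray(c,ce,z).round(1))
```

```text
3.9 [444.80410885 107.72586092 155.52534022] [ 3.14065362e+00 -2.27507829e-04  1.60598508e+00] 55.0807380551228
G [343.9  60.4] [337, 44, 14, 34, 437] [461.3 218.2  72. ]
B [381.6  10.4] [372, 0, 20, 23, 415] [490.3 258.5  50. ]
B [378.5  66. ] [370, 52, 19, 29, 462] [491.7 218.4  50. ]
B [375.7 119.9] [367, 108, 18, 25, 396] [493.2 175.7  50. ]
R [548.4  54.9] [532, 53, 32, 8, 34] [603.1 224.7  86. ]
R [546.   86.8] [533, 67, 26, 40, 126] [606.7 203.8  86. ]
R [315.2 212.6] [300, 198, 31, 30, 713] [443.8 102.3  86. ]
A [342.4 120.7] [336, 106, 14, 30, 369] [462.8 174.6  72. ]
```

View pics/w2.png

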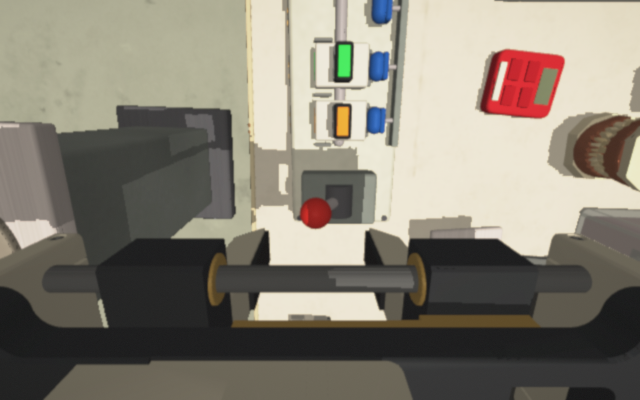

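Knob confirmed at (315,213), about (444,102,86), and amber at (342,121). I descend around the knob and push to +x.

jog_arm(
  targets=[
    {"xyz": [-0.05,0,0.25],"spin": 0},
    {"xyz": [0,0,0.25],"spin": 0},
    {"xyz": [0,0,0.25],"spin": 0},
    {"xyz": [0,0,0.23],"spin": 0},
    {"xyz": [0,0.135,0],"spin": 0},
    {"xyz": [0,0.135,0],"spin": 0},
    {"xyz": [0,0.135,0],"spin": 0},
    {"xyz": [0,0.135,0],"spin": 0},
    {"xyz": [0,0.15,0],"spin": 0},
    {"xyz": [0,0,0],"spin": 0},
  ],
)

```text
time: 5.2
tool_pos: [501.1, 105.0, 76.2]
tcp_rot: [3.141, -0.0, 1.605]
contact_force: [-1.3, -0.6, 0.0]
grip_width: 55.0
finger_force: 0.0
```

jog_arm(
  targets=[
    {"xyz": [0,0,0],"spin": 0},
    {"xyz": [0,-0.1,0],"spin": 0},
    {"xyz": [0,0,-0.3],"spin": 0},
    {"xyz": [0,0,-0.4],"spin": 0},
    {"xyz": [0,0,-0.4],"spin": 0},
    {"xyz": [0,0,0],"spin": 0},
    {"xyz": [0,0,0],"spin": 0},
    {"xyz": [0,0,0],"spin": 0},
    {"xyz": [0,0,0],"spin": 0},
    {"xyz": [0,0,0],"spin": 0},
  ],
)

```text
time: 6.45
tool_pos: [491.8, 104.7, 163.9]
tcp_rot: [-3.141, -0.0, 1.605]
contact_force: [0.3, 0.1, -0.0]
grip_width: 54.9
finger_force: 0.0
```

Run:
```python
from h import *
o=bot.get_obs(); print(o["time"],o["tool_pos"],o["tcp_rot"],o["grip_width"])
c=cam("wrist"); im=bot.capture("wrist")
for n,k,z in(("G",GREEN,72),("B",BLUE,50),("R",RED,86),("A",AMB,72)):
    for ce,s in blobs(im,*k,100): print(n,ce,s,ray(c,ce,z).round(1))
```

```text
6.45 [491.7757638  104.69957618 163.8680324 ] [-3.14074899e+00 -5.46992167e-05  1.60477053e+00] 54.8956211732412
G [282.3  55.8] [276, 40, 14, 33, 423] [461.4 218.1  72. ]
B [322.7   8.7] [314, 0, 18, 20, 324] [491.3 257.4  50. ]
B [322.3  61.5] [314, 48, 17, 28, 435] [492.5 218.3  50. ]
B [321.9 114.4] [314, 103, 17, 24, 360] [493.9 175.5  50. ]
R [492.4  81.3] [480, 62, 25, 39, 122] [618.7 203.8  86. ]
R [310.8 204.1] [296, 190, 30, 29, 677] [486.8 103.7  86. ]
A [284.2 114.8] [278, 101, 13, 29, 355] [463.  174.4  72. ]
```

The lever is off: knob at x=487. I now grip the green pack in bay y=-4, centred at (461.4,218).

jog_arm(
  targets=[
    {"xyz": [0.48,-0.11,0],"spin": 0},
    {"xyz": [0.48,-0.11,0],"spin": 0},
    {"xyz": [0.47,-0.11,0],"spin": 0},
    {"xyz": [0,0,0.3],"spin": 0},
    {"xyz": [0,0,0.4],"spin": 0},
    {"xyz": [0,0,0.35],"spin": 0},
    {"xyz": [0,0,0.2],"spin": 0},
    {"xyz": [0,0,0.1],"spin": 0},
    {"xyz": [0,0,0],"spin": 0},
    {"xyz": [0,0,0],"spin": 0},
  ],
  gripper=45,
)

```text
time: 7.75
tool_pos: [462.2, 218.3, 57.0]
tcp_rot: [3.14, -0.0, 1.605]
contact_force: [0.1, 0.2, -0.3]
grip_width: 41.6
finger_force: 0.0
```

jog_arm(
  targets=[
    {"xyz": [0,0,0],"spin": 0},
    {"xyz": [0,0,0],"spin": 0},
    {"xyz": [0,0,0],"spin": 0},
    {"xyz": [0,0,0],"spin": 0},
    {"xyz": [0,0,0],"spin": 0},
    {"xyz": [0,0,0],"spin": 0},
    {"xyz": [0,0,0],"spin": 0},
    {"xyz": [0,0,0],"spin": 0},
    {"xyz": [0,0,0],"spin": 0},
    {"xyz": [0,0,0],"spin": 0},
  ],
  gripper=0,
)

```text
time: 9.0
tool_pos: [461.7, 218.2, 56.5]
tcp_rot: [3.141, -0.0, 1.605]
contact_force: [-1.1, -0.7, 5.1]
grip_width: 14.0
finger_force: 30.0
```

jog_arm(
  targets=[
    {"xyz": [0,0,-0.05],"spin": 0},
    {"xyz": [0,0,-0.05],"spin": 0},
    {"xyz": [0,0,-0.05],"spin": 0},
    {"xyz": [0,0,-0.05],"spin": 0},
    {"xyz": [0,0,-0.1],"spin": 0},
    {"xyz": [0,0,-0.3],"spin": 0},
    {"xyz": [0,0,-0.4],"spin": 0},
    {"xyz": [0,0,-0.5],"spin": 0},
    {"xyz": [0,0,-0.2],"spin": 0},
    {"xyz": [0,0,0],"spin": 0},
  ],
)

```text
time: 10.25
tool_pos: [463.7, 218.5, 194.7]
tcp_rot: [3.135, -0.002, 1.605]
contact_force: [0.5, -0.5, -1.4]
grip_width: 13.9
finger_force: 30.0
```

Run:
```python
from h import *
o=bot.get_obs(); print(o["time"],o["tool_pos"],o["grip_width"],o["contact_force"])
c=cam("wrist"); im=bot.capture("wrist"); cv2.imwrite("pics/w3.png",im)
for n,k,z in(("G",GREEN,72),("B",BLUE,50),("A",AMB,72)):
    for ce,s in blobs(im,*k,100): print(n,ce,s,ray(c,ce,z).round(1))
```

```text
10.25 [463.65583253 218.54478412 194.71057213] 13.926625269231284 [ 0.52558435 -0.50293368 -1.39953128]
G [312.5  40.5] [307, 26, 12, 30, 356] [456.5 349.9  72. ]
G [312.6  94.6] [307, 81, 12, 28, 325] [457.9 306.2  72. ]
G [316.6 250.1] [308, 236, 18, 30, 510] [466.6 153.7  72. ]
B [346.   47.5] [338, 35, 16, 26, 357] [487.4 349.7  50. ]
B [344.7  96.2] [338, 85, 15, 23, 303] [488.8 307.   50. ]
B [343.7 141.1] [337, 131, 14, 21, 266] [490.3 264.1  50. ]
B [343.  182.5] [337, 173, 13, 20, 232] [492.1 221.4  50. ]
```

View pics/w3.png

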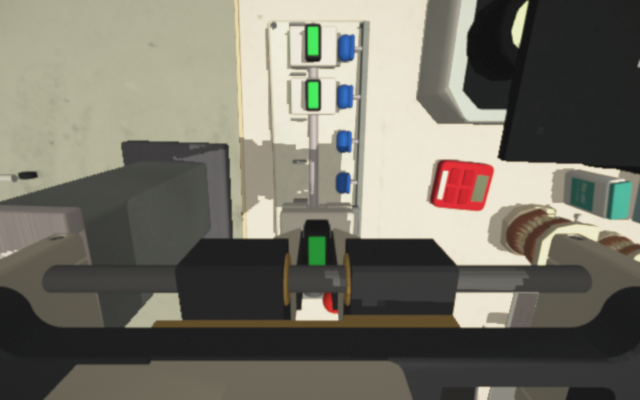

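Pack held, lamp at (317,250). The remaining greens are at (457,350) and (458,306). I move over the shelf and measure it.

jog_arm(
  targets=[
    {"xyz": [-0.3,0.1,0],"spin": 0},
    {"xyz": [-0.55,0.25,0],"spin": 0},
    {"xyz": [-0.6,0.28,0],"spin": 0},
    {"xyz": [-0.6,0.28,0],"spin": 0},
    {"xyz": [-0.6,0.28,0],"spin": 0},
    {"xyz": [-0.6,0.28,0],"spin": 0},
    {"xyz": [-0.3,0.1,0],"spin": 0},
    {"xyz": [0,0,0],"spin": 0},
    {"xyz": [0,0,0],"spin": 0},
    {"xyz": [0,0,0],"spin": 0},
  ],
)

```text
time: 11.55
tool_pos: [596.5, -60.0, 192.4]
tcp_rot: [-3.141, -0.0, 1.607]
contact_force: [-0.6, -1.2, -1.2]
grip_width: 13.8
finger_force: 30.0
```

Run:
```python
from h import *
o=bot.get_obs(); print(o["time"],o["tool_pos"],o["tcp_rot"],o["grip_width"],o["contact_force"])
c=cam("wrist"); print(c[0].round(1)); im=bot.capture("wrist"); cv2.imwrite("pics/w4.png",im)
# stage corner: w3 px(500,160), camera pose shifted: tool then (463.7,218.5,194.7)
d=np.array(o["tool_pos"])-np.array([463.656,218.545,194.71])
c3=(c[0]-d,)+c[1:]
for z in (100,150,200,250): print(z,ray(c3,(500,160),z).round(),ray(cam("top"),(304,205),z).round())
```

```text
11.55 [596.48888766 -59.95246608 192.37887132] [-3.14143377e+00 -3.71421708e-04  1.60651452e+00] 13.83027404692351 [-0.63583221 -1.21311204 -1.16996819]
[593.7  13.7 349.4]
100 [619. 257. 100.] [568. 279. 100.]
150 [588. 264. 150.] [566. 277. 150.]
200 [556. 271. 200.] [565. 274. 200.]
250 [525. 278. 250.] [563. 271. 250.]
```

View pics/w4.png

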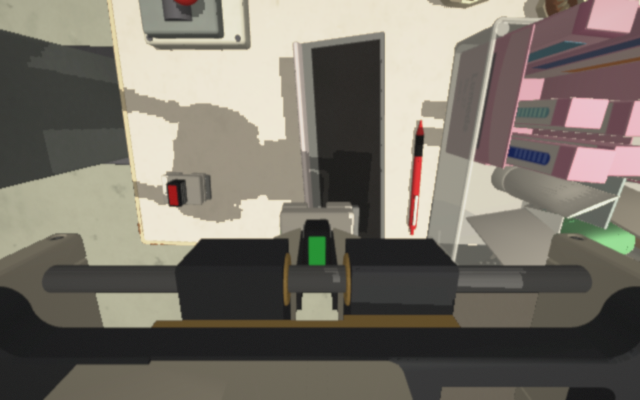

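Run:
```python
from h import *
c=cam("wrist"); t=cam("top")
for p,z in(((384,34),101),((384,230),101),((303,44),89),((296,42),89),((311,205),80)): print("w",p,ray(c,p,z).round(1))
for p,z in(((386,168),101),((464,163),101),((467,191),85),((388,198),85)): print("t",p,ray(t,p,z).round(1))
im=cv2.imread("pics/w4.png")
for r in (60,100,140,180,200): print(r,[(x,int(im[r,x].mean())) for x in range(290,396,3)])
for ce,s in blobs(im,*RED,60): print(ce,s,ray(c,ce,42).round(1))
```

```text
w (384, 34) [642.7  71.  101. ]
w (384, 230) [658.4 -87.6 101. ]
w (303, 44) [581.2  64.3  89. ]
w (296, 42) [575.6  65.6  89. ]
w (311, 205) [591.6 -72.9  80. ]
t (386, 168) [652.5  75.3 101. ]
t (464, 163) [ 659.  -116.2  101. ]
t (467, 191) [ 590.8 -125.7   85. ]
t (388, 198) [579.3  70.8  85. ]
60 [(290, 141), (293, 144), (296, 220), (299, 169), (302, 147), (305, 126), (308, 126), (311, 106), (314, 42), (317, 42), (320, 42), (323, 41), (326, 43), (329, 41), (332, 42), (335, 42), (338, 42), (341, 43), (344, 44), (347, 42), (350, 43), (353, 42), (356, 43), (359, 43), (362, 43), (365, 42), (368, 43), (371, 43), (374, 42), (377, 42), (380, 83), (383, 124), (386, 223), (389, 224), (392, 223), (395, 225)]
100 [(290, 143), (293, 143), (296, 143), (299, 222), (302, 169), (305, 144), (308, 127), (311, 128), (314, 83), (317, 42), (320, 43), (323, 43), (326, 42), (329, 42), (332, 44), (335, 43), (338, 42), (341, 42), (344, 42), (347, 41), (350, 42), (353, 43), (356, 42), (359, 43), (362, 41), (365, 41), (368, 42), (371, 43), (374, 42), (377, 44), (380, 90), (383, 126), (386, 226), (389, 228
[... 738 characters left out ...]
, (368, 30), (371, 42), (374, 43), (377, 44), (380, 80), (383, 135), (386, 227), (389, 228), (392, 228), (395, 228)]
200 [(290, 202), (293, 143), (296, 143), (299, 144), (302, 144), (305, 129), (308, 129), (311, 104), (314, 82), (317, 82), (320, 60), (323, 40), (326, 42), (329, 32), (332, 32), (335, 32), (338, 30), (341, 31), (344, 30), (347, 32), (350, 30), (353, 30), (356, 30), (359, 31), (362, 30), (365, 30), (368, 39), (371, 43), (374, 42), (377, 43), (380, 79), (383, 136), (386, 228), (389, 228), (392, 228), (395, 228)]
[185.7   1.6] [175, 0, 22, 5, 81] [471.8 104.6  42. ]
[414.7 186.8] [409, 156, 12, 78, 382] [701.7 -60.8  42. ]
[172.6 194.7] [168, 185, 10, 21, 176] [441.7 -78.8  42. ]
```

The shelf spans (302,44)–(384,34) down to (384,230). The flat pack at (173,195) is at about (442,-79). Shelf centre is about (620,-30,90), yaw about 0.09. I lower the first pack at shelf y=-60.

jog_arm(
  targets=[
    {"xyz": [-0.2,0.18,0],"spin": -0.5},
    {"xyz": [-0.19,0.18,0],"spin": 0},
    {"xyz": [0,0,0.2],"spin": 0},
    {"xyz": [0,0,0.25],"spin": 0},
    {"xyz": [0,0,0.2],"spin": 0},
    {"xyz": [0,0,0.1],"spin": 0},
    {"xyz": [0,0,0.05],"spin": 0},
    {"xyz": [0,0,0],"spin": 0},
    {"xyz": [0,0,0],"spin": 0},
    {"xyz": [0,0,0],"spin": 0},
  ],
)

```text
time: 12.85
tool_pos: [627.7, -90.9, 128.8]
tcp_rot: [3.141, 0.0, 1.655]
contact_force: [-1.5, 0.2, -0.7]
grip_width: 13.9
finger_force: 30.0
```

jog_arm(
  targets=[
    {"xyz": [0,0,0.02],"spin": 0},
    {"xyz": [0,0,0],"spin": 0},
    {"xyz": [0,0,0.02],"spin": 0},
    {"xyz": [0,0,0],"spin": 0},
    {"xyz": [0,0,0],"spin": 0},
    {"xyz": [0,0,0],"spin": 0},
    {"xyz": [0,0,0],"spin": 0},
    {"xyz": [0,0,0],"spin": 0},
    {"xyz": [0,0,0],"spin": 0},
    {"xyz": [0,0,0],"spin": 0},
  ],
)

```text
time: 14.1
tool_pos: [627.2, -90.9, 125.2]
tcp_rot: [-3.141, 0.0, 1.655]
contact_force: [-3.7, -0.8, 6.1]
grip_width: 13.6
finger_force: 30.0
```

jog_arm(
  targets=[
    {"xyz": [0,0,0],"spin": 0},
    {"xyz": [0,0,0],"spin": 0},
    {"xyz": [0,0,0],"spin": 0},
    {"xyz": [0,0,0],"spin": 0},
    {"xyz": [0,0,-0.2],"spin": 0},
    {"xyz": [0,0,-0.4],"spin": 0},
    {"xyz": [0,0,-0.4],"spin": 0},
    {"xyz": [0,0,0],"spin": 0},
    {"xyz": [0,0,0],"spin": 0},
    {"xyz": [0,0,0],"spin": 0},
  ],
  gripper=90,
)

```text
time: 15.35
tool_pos: [626.9, -90.7, 204.0]
tcp_rot: [-3.14, -0.001, 1.655]
contact_force: [0.6, 0.5, 0.1]
grip_width: 82.6
finger_force: 0.0
```

Run:
```python
from h import *
o=bot.get_obs(); print(o["time"],o["tool_pos"],o["tcp_rot"],o["grip_width"])
c=cam("wrist"); im=bot.capture("wrist"); cv2.imwrite("pics/w5.png",np.vstack([im[150:330,200:440]]).repeat(2,0).repeat(2,1))
for ce,s in blobs(im,*GREEN,60): print(ce,s,ray(c,ce,130).round(1))
```

```text
15.35 [626.86269714 -90.69664476 203.99077177] [-3.13963482e+00 -8.21633690e-04  1.65478397e+00] 82.63407724182434
[303.5 205.1] [298, 192, 12, 28, 322] [615.9 -92.  130. ]
```

View pics/w5.png

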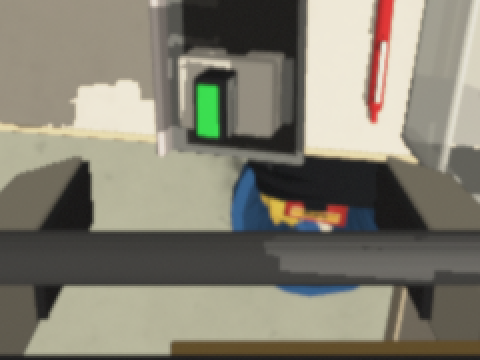

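Pack one stands flat on the shelf (crop px 208,110), close to the centre line. Next is the flat pack.

jog_arm(
  targets=[
    {"xyz": [0,-0.4,0],"spin": 0},
    {"xyz": [0.07,-0.65,0],"spin": 0},
    {"xyz": [0.07,-0.65,0],"spin": 0},
    {"xyz": [0,-0.6,0.2],"spin": 0},
    {"xyz": [0,0,0.2],"spin": 0.5},
    {"xyz": [0,0,0.2],"spin": 0},
    {"xyz": [0,0,0],"spin": 0},
    {"xyz": [0,0,0],"spin": 0},
    {"xyz": [0,0,0],"spin": 0},
    {"xyz": [0,0,0],"spin": 0},
  ],
  gripper=60,
)

```text
time: 16.65
tool_pos: [443.4, -95.2, 157.4]
tcp_rot: [3.141, 0.0, 1.605]
contact_force: [-0.5, -0.1, -0.3]
grip_width: 55.0
finger_force: 0.0
```

```bash
cat > look.py <<'E'
from h import *
import sys
o=bot.get_obs(); print(round(o["time"],2),o["tool_pos"].round(1),o["tcp_rot"].round(3),round(o["grip_width"],1))
c=cam("wrist"); im=bot.capture("wrist"); cv2.imwrite("pics/last.png",im)
h=cv2.cvtColor(im,cv2.COLOR_BGR2HSV)
zt=float(sys.argv[1])
for n,k in(("G",GREEN),("R",RED),("A",AMB),("B",BLUE)):
    m=cv2.inRange(h,*k); z=50 if n=="B" else zt
    for q in cv2.findContours(m,cv2.RETR_EXTERNAL,cv2.CHAIN_APPROX_NONE)[0]:
        if cv2.contourArea(q)<100: continue
        b=cv2.boxPoints(cv2.minAreaRect(q)); w=[ray(c,p,z) for p in b]
        e=[w[1]-w[0],w[2]-w[1]]; L=[np.hypot(*v[:2]) for v in e]; v=e[int(L[1]>L[0])]
        a=np.arctan2(-v[0],v[1]); a=(a+np.pi/2)%np.pi-np.pi/2
        print(n,b.mean(0).round(),np.mean(w,0)[:2].round(1),"size",np.round(sorted(L),1),"yaw",round(a,3))
E
python3 look.py 42
```

```text
16.65 [443.4 -95.2 157.4] [3.141 0.    1.605] 55.0
G [575. 224.] [ 698.8 -119.5] size [19.5 20.6] yaw 0.282
R [315. 174.] [441.3 -79. ] size [ 9.3 22. ] yaw 0.037
```

jog_arm(
  targets=[
    {"xyz": [0.2,-0.02,0.2],"spin": 0},
    {"xyz": [0,0,0.4],"spin": 0},
    {"xyz": [0,0,0.4],"spin": 0},
    {"xyz": [0,0,0.4],"spin": 0},
    {"xyz": [0,0,0.15],"spin": 0},
    {"xyz": [0,0,0.08],"spin": 0},
    {"xyz": [0,0,0],"spin": 0},
    {"xyz": [0,0,0],"spin": 0},
    {"xyz": [0,0,0],"spin": 0},
    {"xyz": [0,0,0],"spin": 0},
  ],
)

```text
time: 17.95
tool_pos: [441.2, -79.2, 27.1]
tcp_rot: [3.141, 0.0, 1.605]
contact_force: [0.1, -0.3, -0.1]
grip_width: 55.4
finger_force: 0.0
```

jog_arm(
  targets=[
    {"xyz": [0,0,0],"spin": 0},
    {"xyz": [0,0,0],"spin": 0},
    {"xyz": [0,0,0],"spin": 0},
    {"xyz": [0,0,0],"spin": 0},
    {"xyz": [0,0,0],"spin": 0},
    {"xyz": [0,0,0],"spin": 0},
    {"xyz": [0,0,0],"spin": 0},
    {"xyz": [0,0,0],"spin": 0},
    {"xyz": [0,0,0],"spin": 0},
    {"xyz": [0,0,0],"spin": 0},
  ],
  gripper=0,
)

```text
time: 19.2
tool_pos: [440.9, -79.1, 26.7]
tcp_rot: [-3.142, -0.0, 1.605]
contact_force: [0.4, -0.2, -1.3]
grip_width: 14.0
finger_force: 30.0
```

jog_arm(
  targets=[
    {"xyz": [0,0,-0.4],"spin": 0},
    {"xyz": [0,0,-0.6],"spin": 0},
    {"xyz": [0,0,-0.6],"spin": 0},
    {"xyz": [0.4,0.06,-0.2],"spin": 0},
    {"xyz": [0.7,0.06,0],"spin": 0},
    {"xyz": [0.7,0.06,0],"spin": 0},
    {"xyz": [0.7,0.06,0],"spin": 0},
    {"xyz": [0.7,0.06,0],"spin": 0},
    {"xyz": [0.5,0.09,0],"spin": 0},
    {"xyz": [0,0,0],"spin": 0},
  ],
)

```text
time: 20.45
tool_pos: [461.8, 220.1, 170.4]
tcp_rot: [-3.142, -0.0, 1.609]
contact_force: [-0.4, -0.4, -0.9]
grip_width: 13.8
finger_force: 30.0
```

jog_arm(
  targets=[
    {"xyz": [0,0,0.2],"spin": 0},
    {"xyz": [0,0,0.3],"spin": 0},
    {"xyz": [0,0,0.3],"spin": 0},
    {"xyz": [0,0,0],"spin": 0},
    {"xyz": [0,0,0],"spin": 0},
    {"xyz": [0,0,0],"spin": 0},
    {"xyz": [0,0,0],"spin": 0},
    {"xyz": [0,0,0],"spin": 0},
    {"xyz": [0,0,0],"spin": 0},
    {"xyz": [0,0,0],"spin": 0},
  ],
)

```text
time: 21.7
tool_pos: [462.1, 217.7, 106.7]
tcp_rot: [-3.142, -0.0, 1.605]
contact_force: [-0.2, 0.7, -0.4]
grip_width: 13.8
finger_force: 30.0
```

```bash
python3 look.py 95
python3 - <<'E'
from h import *
print(bot.get_obs()["contact_force"])
E
```

```text
21.7 [462.1 217.7 106.7] [-3.142 -0.     1.605] 13.8
G [316.  86.] [458.4 304.2] size [ 7.9 19.6] yaw 0.04
G [315.  12.] [457.1 338.8] size [ 8.  11.1] yaw 0.04
R [316. 250.] [462.3 207.6] size [10.5 19.3] yaw 0.042
R [536. 212.] [593.8 237. ] size [11.2 24.5] yaw -0.064
B [356. 208.] [492.2 221.8] size [12.7 21.6] yaw 0.079
B [358. 152.] [490.2 264.2] size [14.2 20.8] yaw 0.082
B [360.  88.] [488.8 306.8] size [14.1 21.1] yaw 0.065
B [364.  18.] [487.6 349. ] size [14.5 21. ] yaw 0.089
[ 0.46492455 -0.44494158 -1.6773399 ]
```

View pics/last.png

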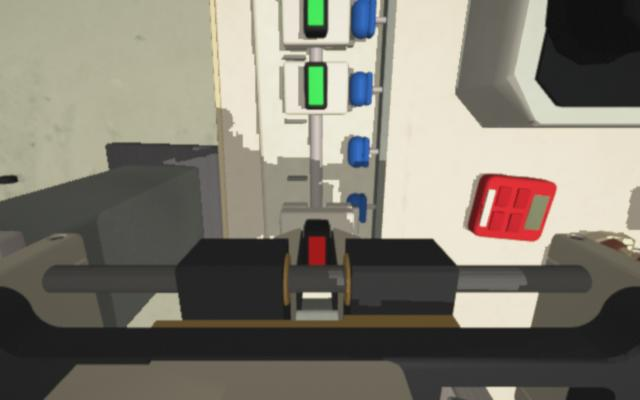

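Flat pack held the same way as the green one was, lamp at (316,250). I lower it into bay -4.

jog_arm(
  targets=[
    {"xyz": [0.005,-0.005,0.2],"spin": 0},
    {"xyz": [0,0,0.2],"spin": 0},
    {"xyz": [0,0,0.05],"spin": 0},
    {"xyz": [0,0,0.05],"spin": 0},
    {"xyz": [0,0,0.05],"spin": 0},
    {"xyz": [0,0,0.05],"spin": 0},
    {"xyz": [0,0,0.03],"spin": 0},
    {"xyz": [0,0,0.03],"spin": 0},
    {"xyz": [0,0,0],"spin": 0},
    {"xyz": [0,0,0],"spin": 0},
  ],
)

```text
time: 23.0
tool_pos: [462.6, 218.3, 56.4]
tcp_rot: [3.139, -0.001, 1.605]
contact_force: [-8.2, -3.0, 20.3]
grip_width: 13.6
finger_force: 30.0
```

jog_arm(
  targets=[
    {"xyz": [0,0,0],"spin": 0},
    {"xyz": [0,0,0],"spin": 0},
    {"xyz": [0,0,0],"spin": 0},
    {"xyz": [0,0,-0.1],"spin": 0},
    {"xyz": [0,0,-0.3],"spin": 0},
    {"xyz": [0,0,-0.5],"spin": 0},
    {"xyz": [0,0,-0.4],"spin": 0},
    {"xyz": [0,0,0],"spin": 0},
    {"xyz": [-0.6,0.1,0],"spin": 0},
    {"xyz": [0,0,0],"spin": 0},
  ],
  gripper=45,
)

```text
time: 24.25
tool_pos: [471.3, 168.3, 157.2]
tcp_rot: [-3.14, 0.001, 1.602]
contact_force: [0.7, -0.3, -0.6]
grip_width: 41.4
finger_force: 0.0
```

```bash
python3 look.py 72
python3 - <<'E'
import cv2
im=cv2.imread("pics/last.png")[0:240,240:480]; cv2.imwrite("pics/c3.png",cv2.resize(im,(600,600)))
E
```

```text
24.25 [471.3 168.3 157.2] [-3.140e+00  1.000e-03  1.602e+00] 41.4
G [304.  18.] [458.1 306.4] size [ 9.3 22.5] yaw 0.026
R [504. 148.] [621.7 217.2] size [13.5 28.9] yaw -0.068
R [308. 140.] [462.6 218.5] size [ 9.6 23.1] yaw 0.017
A [307. 193.] [462.8 174.6] size [ 8.4 21.1] yaw 0.027
B [342. 185.] [493.7 177.1] size [13.6 20.8] yaw 0.061
B [342. 138.] [492.2 220. ] size [13.  19.9] yaw 0.062
B [343.  85.] [490.3 263.2] size [13.2 20.4] yaw 0.063
B [344.  28.] [489.1 305.8] size [13.4 21.4] yaw 0.065
```

View pics/c3.png

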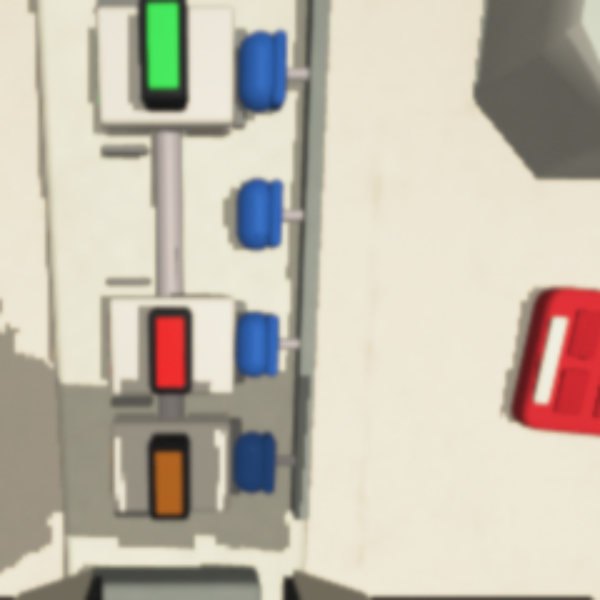

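The red pack sits in bay -4 in line with the others, its flange under the blue catch. Next is the green pack in bay +84, at (458,306).

jog_arm(
  targets=[
    {"xyz": [0.2,-0.11,0],"spin": 0},
    {"xyz": [0.5,0,0],"spin": 0},
    {"xyz": [0.55,0,0],"spin": 0},
    {"xyz": [0.48,0,0],"spin": 0},
    {"xyz": [0,0,0.3],"spin": 0},
    {"xyz": [0,0,0.4],"spin": 0},
    {"xyz": [0,0,0.35],"spin": 0},
    {"xyz": [0,0,0.2],"spin": 0},
    {"xyz": [0,0,0],"spin": 0},
    {"xyz": [0,0,0],"spin": 0},
  ],
)

```text
time: 25.55
tool_pos: [458.2, 309.1, 58.9]
tcp_rot: [3.14, -0.001, 1.605]
contact_force: [1.3, -0.3, -0.7]
grip_width: 41.6
finger_force: 0.0
```

jog_arm(
  targets=[
    {"xyz": [0,0,0],"spin": 0},
    {"xyz": [0,0,0],"spin": 0},
    {"xyz": [0,0,0],"spin": 0},
    {"xyz": [0,0,0],"spin": 0},
    {"xyz": [0,0,0],"spin": 0},
    {"xyz": [0,0,0],"spin": 0},
    {"xyz": [0,0,0],"spin": 0},
    {"xyz": [0,0,0],"spin": 0},
    {"xyz": [0,0,0],"spin": 0},
    {"xyz": [0,0,0],"spin": 0},
  ],
  gripper=0,
)

```text
time: 26.8
tool_pos: [458.1, 308.5, 58.2]
tcp_rot: [3.141, -0.0, 1.605]
contact_force: [1.1, -0.5, 3.6]
grip_width: 14.1
finger_force: 30.0
```

jog_arm(
  targets=[
    {"xyz": [0,0,-0.05],"spin": 0},
    {"xyz": [0,0,-0.05],"spin": 0},
    {"xyz": [0,0,-0.05],"spin": 0},
    {"xyz": [0,0,-0.05],"spin": 0},
    {"xyz": [0,0,-0.1],"spin": 0},
    {"xyz": [0,0,-0.3],"spin": 0},
    {"xyz": [0,0,-0.4],"spin": 0},
    {"xyz": [0,0,-0.5],"spin": 0},
    {"xyz": [0,0,-0.2],"spin": 0},
    {"xyz": [-0.3,0,0],"spin": 0},
  ],
)

```text
time: 28.05
tool_pos: [460.6, 285.7, 197.1]
tcp_rot: [3.134, -0.003, 1.607]
contact_force: [0.2, -0.5, -1.7]
grip_width: 13.6
finger_force: 30.0
```

jog_arm(
  targets=[
    {"xyz": [-0.6,0,0],"spin": 0},
    {"xyz": [-0.6,0,0],"spin": 0},
    {"xyz": [-0.56,0.38,0],"spin": 0},
    {"xyz": [-0.56,0.38,0],"spin": 0},
    {"xyz": [-0.56,0.38,0],"spin": 0},
    {"xyz": [-0.56,0.38,0],"spin": 0},
    {"xyz": [-0.56,0.37,0],"spin": 0},
    {"xyz": [0,0,0],"spin": -0.5},
    {"xyz": [0,0,0],"spin": 0},
    {"xyz": [0,0,0],"spin": 0},
  ],
)

```text
time: 29.3
tool_pos: [620.8, -29.9, 194.7]
tcp_rot: [3.14, 0.0, 1.654]
contact_force: [0.5, -0.3, -0.4]
grip_width: 13.6
finger_force: 30.0
```

```bash
python3 look.py 130
```

```text
29.3 [620.8 -29.9 194.7] [3.14  0.    1.654] 13.6
G [316. 252.] [623.8 -68. ] size [13.8 23.6] yaw 0.091
R [390. 211.] [678.6 -28.1] size [ 5.1 45.5] yaw 0.044
R [163.  19.] [508.2  92.9] size [20.3 22.5] yaw 0.87
B [485. 200.] [800.9 -33. ] size [ 8.7 38.8] yaw 1.157
```

jog_arm(
  targets=[
    {"xyz": [0,0,0.2],"spin": 0},
    {"xyz": [0,0,0.3],"spin": 0},
    {"xyz": [0,0,0.2],"spin": 0},
    {"xyz": [0,0,0.1],"spin": 0},
    {"xyz": [0,0,0.02],"spin": 0},
    {"xyz": [0,0,0.02],"spin": 0},
    {"xyz": [0,0,0],"spin": 0},
    {"xyz": [0,0,0],"spin": 0},
    {"xyz": [0,0,0],"spin": 0},
    {"xyz": [0,0,0],"spin": 0},
  ],
)

```text
time: 30.6
tool_pos: [620.9, -30.3, 127.1]
tcp_rot: [3.141, 0.0, 1.655]
contact_force: [0.1, 0.2, 1.0]
grip_width: 13.9
finger_force: 30.0
```

jog_arm(
  targets=[
    {"xyz": [0,0,0.02],"spin": 0},
    {"xyz": [0,0,0],"spin": 0},
    {"xyz": [0,0,0],"spin": 0},
    {"xyz": [0,0,0],"spin": 0},
    {"xyz": [0,0,0],"spin": 0},
    {"xyz": [0,0,0],"spin": 0},
    {"xyz": [0,0,0],"spin": 0},
    {"xyz": [0,0,0],"spin": 0},
    {"xyz": [0,0,0],"spin": 0},
    {"xyz": [0,0,0],"spin": 0},
  ],
)

```text
time: 31.85
tool_pos: [620.9, -30.4, 126.8]
tcp_rot: [3.14, 0.001, 1.655]
contact_force: [-2.7, -0.5, 8.7]
grip_width: 13.9
finger_force: 30.0
```

jog_arm(
  targets=[
    {"xyz": [0,0,0],"spin": 0},
    {"xyz": [0,0,0],"spin": 0},
    {"xyz": [0,0,0],"spin": 0},
    {"xyz": [0,0,0],"spin": 0},
    {"xyz": [0,0,-0.2],"spin": 0},
    {"xyz": [0,0,-0.4],"spin": 0},
    {"xyz": [0,0,-0.4],"spin": 0},
    {"xyz": [-0.3,0,0],"spin": 0},
    {"xyz": [0,0,0],"spin": 0},
    {"xyz": [0,0,0],"spin": 0},
  ],
  gripper=90,
)

```text
time: 33.1
tool_pos: [622.0, -54.3, 204.1]
tcp_rot: [-3.14, -0.001, 1.654]
contact_force: [0.0, -0.5, 0.1]
grip_width: 82.8
finger_force: 0.0
```

```bash
python3 look.py 128;  python3 - <<'E'
import cv2
im=cv2.imread("pics/last.png")[30:260,240:440]; cv2.imwrite("pics/c4.png",cv2.resize(im,(500,575)))
E
```

```text
33.1 [622.  -54.3 204.1] [-3.140e+00 -1.000e-03  1.654e+00] 82.8
G [306. 246.] [615.8 -93.1] size [ 8.5 22.6] yaw 0.078
G [304. 179.] [609.5 -34.4] size [ 8.7 23.1] yaw 0.076
R [390. 199.] [681.2 -46.2] size [ 5.2 63.7] yaw 0.042
R [169.   4.] [508.2  81.3] size [ 4.9 17.9] yaw -1.488
B [359. 300.] [ 685.2 -196.8] size [19.8 79.6] yaw -1.487
B [485. 167.] [798.2 -23.5] size [ 9.5 33.5] yaw 1.369
```

View pics/c4.png

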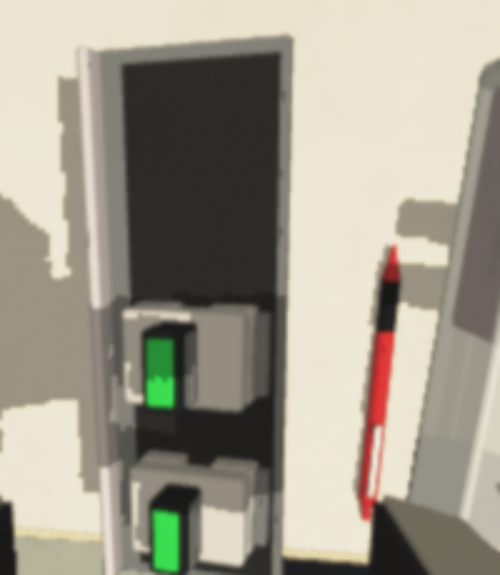

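Two greens stand flat. Back for the third, bay +128.

jog_arm(
  targets=[
    {"xyz": [0,0,0],"spin": 0.5},
    {"xyz": [0.62,-0.39,0],"spin": 0},
    {"xyz": [0.62,-0.38,0],"spin": 0},
    {"xyz": [0.62,-0.38,0],"spin": 0},
    {"xyz": [0.62,-0.38,0],"spin": 0},
    {"xyz": [0.64,-0.39,0],"spin": 0},
    {"xyz": [0.7,0.02,0],"spin": 0},
    {"xyz": [0.7,0,0],"spin": 0},
    {"xyz": [0.6,0,0],"spin": 0},
    {"xyz": [0,0,0],"spin": 0},
  ],
  gripper=45,
)

```text
time: 34.4
tool_pos: [455.4, 353.0, 204.1]
tcp_rot: [-3.14, -0.0, 1.609]
contact_force: [-0.2, 0.1, -0.7]
grip_width: 41.5
finger_force: 0.0
```

```bash
python3 look.py 72
```

```text
34.4 [455.4 353.  204.1] [-3.14  -0.     1.609] 41.5
G [318. 190.] [457.2 349.9] size [ 9. 23.] yaw 0.044
G [406.  26.] [527.7 500.8] size [ 9.4 21. ] yaw -0.551
R [318. 302.] [462.5 219.4] size [10.1 22.3] yaw 0.044
B [344. 256.] [490.9 266. ] size [12.7 23.1] yaw 0.07
B [345. 221.] [488.7 309.3] size [13.3 21.5] yaw 0.071
B [346. 183.] [487.4 353.1] size [13.9 20. ] yaw 0.073
```

jog_arm(
  targets=[
    {"xyz": [-0.03,0.015,0.3],"spin": 0},
    {"xyz": [0,0,0.4],"spin": 0},
    {"xyz": [0,0,0.5],"spin": 0},
    {"xyz": [0,0,0.35],"spin": 0},
    {"xyz": [0,0,0.2],"spin": 0},
    {"xyz": [0,0,0.07],"spin": 0},
    {"xyz": [0,0,0],"spin": 0},
    {"xyz": [0,0,0],"spin": 0},
    {"xyz": [0,0,0],"spin": 0},
    {"xyz": [0,0,0],"spin": 0},
  ],
)

```text
time: 35.7
tool_pos: [458.2, 347.8, 60.0]
tcp_rot: [3.141, -0.0, 1.605]
contact_force: [-0.5, 0.4, -0.5]
grip_width: 40.9
finger_force: 0.0
```

jog_arm(
  targets=[
    {"xyz": [0,0,0],"spin": 0},
    {"xyz": [0,0,0],"spin": 0},
    {"xyz": [0,0,0],"spin": 0},
    {"xyz": [0,0,0],"spin": 0},
    {"xyz": [0,0,0],"spin": 0},
    {"xyz": [0,0,0],"spin": 0},
    {"xyz": [0,0,0],"spin": 0},
    {"xyz": [0,0,0],"spin": 0},
    {"xyz": [0,0,0],"spin": 0},
    {"xyz": [0,0,0],"spin": 0},
  ],
  gripper=0,
)

```text
time: 36.95
tool_pos: [458.0, 347.7, 59.5]
tcp_rot: [-3.141, -0.0, 1.605]
contact_force: [-1.0, -0.3, 0.2]
grip_width: 13.9
finger_force: 30.0
```

jog_arm(
  targets=[
    {"xyz": [0,0,-0.05],"spin": 0},
    {"xyz": [0,0,-0.05],"spin": 0},
    {"xyz": [0,0,-0.05],"spin": 0},
    {"xyz": [0,0,-0.05],"spin": 0},
    {"xyz": [0,0,-0.1],"spin": 0},
    {"xyz": [0,0,-0.3],"spin": 0},
    {"xyz": [0,0,-0.4],"spin": 0},
    {"xyz": [0,0,-0.5],"spin": 0},
    {"xyz": [0,0,-0.2],"spin": 0},
    {"xyz": [-0.27,0,0],"spin": 0},
  ],
)

```text
time: 38.2
tool_pos: [459.6, 326.6, 196.7]
tcp_rot: [3.138, -0.002, 1.606]
contact_force: [-0.1, 0.2, -1.6]
grip_width: 13.6
finger_force: 30.0
```

jog_arm(
  targets=[
    {"xyz": [-0.57,0,0],"spin": 0},
    {"xyz": [-0.57,0,0],"spin": 0},
    {"xyz": [-0.57,0,0],"spin": 0},
    {"xyz": [-0.52,0.46,0],"spin": 0},
    {"xyz": [-0.52,0.46,0],"spin": 0},
    {"xyz": [-0.52,0.46,0],"spin": 0},
    {"xyz": [-0.5,0.45,0],"spin": 0},
    {"xyz": [0,0,0],"spin": -0.5},
    {"xyz": [0,0,0],"spin": 0},
    {"xyz": [0,0,0],"spin": 0},
  ],
)

```text
time: 39.45
tool_pos: [614.6, 29.5, 194.8]
tcp_rot: [-3.14, -0.0, 1.654]
contact_force: [0.3, 0.8, -0.8]
grip_width: 13.6
finger_force: 30.0
```

```bash
python3 look.py 130
```

```text
39.45 [614.6  29.5 194.8] [-3.14  -0.     1.654] 13.6
G [316. 248.] [617.1  -4.7] size [13.7 31.5] yaw 0.091
R [175.  98.] [507.  102.9] size [19.7 22.5] yaw -1.488
A [150.  11.] [493.5 156.9] size [ 7.7 13.4] yaw 0.046
B [201.  19.] [497.4 173.4] size [15.1 21.9] yaw 0.058
```

jog_arm(
  targets=[
    {"xyz": [0,0,0.2],"spin": 0},
    {"xyz": [0,0,0.3],"spin": 0},
    {"xyz": [0,0,0.2],"spin": 0},
    {"xyz": [0,0,0.1],"spin": 0},
    {"xyz": [0,0,0.02],"spin": 0},
    {"xyz": [0,0,0.02],"spin": 0},
    {"xyz": [0,0,0],"spin": 0},
    {"xyz": [0,0,0],"spin": 0},
    {"xyz": [0,0,0],"spin": 0},
    {"xyz": [0,0,0],"spin": 0},
  ],
)

```text
time: 40.75
tool_pos: [615.6, 29.6, 128.7]
tcp_rot: [3.141, 0.0, 1.655]
contact_force: [0.0, -0.2, 1.3]
grip_width: 13.7
finger_force: 30.0
```

jog_arm(
  targets=[
    {"xyz": [0,0,0.02],"spin": 0},
    {"xyz": [0,0,0],"spin": 0},
    {"xyz": [0,0,0],"spin": 0},
    {"xyz": [0,0,0],"spin": 0},
    {"xyz": [0,0,0],"spin": 0},
    {"xyz": [0,0,0],"spin": 0},
    {"xyz": [0,0,0],"spin": 0},
    {"xyz": [0,0,0],"spin": 0},
    {"xyz": [0,0,0],"spin": 0},
    {"xyz": [0,0,0],"spin": 0},
  ],
)

```text
time: 42.0
tool_pos: [615.6, 29.5, 128.4]
tcp_rot: [3.14, 0.0, 1.655]
contact_force: [-4.4, -0.9, 10.6]
grip_width: 13.3
finger_force: 30.0
```

jog_arm(
  targets=[
    {"xyz": [0,0,0],"spin": 0},
    {"xyz": [0,0,0],"spin": 0},
    {"xyz": [0,0,0],"spin": 0},
    {"xyz": [0,0,0],"spin": 0},
    {"xyz": [0,0,-0.2],"spin": 0},
    {"xyz": [0,0,-0.4],"spin": 0},
    {"xyz": [0,0,-0.4],"spin": 0},
    {"xyz": [-0.4,0,0],"spin": 0},
    {"xyz": [0,0,0],"spin": 0},
    {"xyz": [0,0,0],"spin": 0},
  ],
  gripper=90,
)

```text
time: 43.25
tool_pos: [618.0, -2.0, 207.2]
tcp_rot: [3.141, -0.0, 1.654]
contact_force: [0.3, 0.7, 0.0]
grip_width: 82.6
finger_force: 0.0
```

```bash
python3 look.py 128;  python3 - <<'E'
from h import *
t=bot.capture("top"); cv2.imwrite("pics/top1.png",t)
for ce,s in blobs(t,*RED,8): print("R",ce,s)
s=bot.capture("scene"); 
for ce,q in blobs(s,*RED,8): print("sR",ce,q)
im=cv2.imread("pics/last.png")[30:260,240:440]
cv2.imwrite("pics/c5.png",np.hstack([cv2.resize(im,(348,400)),cv2.resize(s[180:300,230:470],(450,225))[:225]][:1]+[np.vstack([cv2.resize(s[190:300,230:460],(450,215)),cv2.resize(t[150:260,260:480],(450,185))])]))
E
```

```text
43.25 [618.   -2.  207.2] [ 3.141 -0.     1.654] 82.6
G [306. 300.] [616.  -96.7] size [ 9.2 17.1] yaw 0.078
G [304. 238.] [609.7 -34.9] size [ 8.6 22.5] yaw 0.076
G [302. 162.] [603.8  31. ] size [ 8.7 22.7] yaw 0.075
R [386. 234.] [679.9 -25.6] size [ 5.2 57.2] yaw 0.048
R [176.  60.] [506.   98.2] size [20.5 22.2] yaw 0.856
B [358. 311.] [ 683.7 -162.6] size [23.4 82.6] yaw -1.488
B [471. 228.] [798.4 -41.8] size [ 7.5 37.6] yaw 1.039
R [328.6 171.5] [319, 168, 20, 9, 61]
R [337.9 176.3] [337, 173, 2, 8, 9]
R [337.1 185.7] [335, 183, 4, 8, 11]
R [328.5 185.7] [323, 184, 13, 4, 15]
R [374.9 235.2] [371, 231, 9, 9, 66]
R [328.5 246.7] [325, 245, 8, 4, 26]
R [ 52.1 263.2] [45, 258, 15, 11, 37]
sR [ 93.5 158.6] [90, 157, 8, 3, 8]
sR [113.3 175.8] [112, 173, 3, 7, 15]
sR [292.1 223.2] [288, 222, 9, 4, 19]
sR [335.5 228. ] [331, 223, 10, 11, 81]
sR [287.  236.5] [284, 235, 7, 4, 12]
sR [452.3 245.5] [446, 243, 14, 6, 32]
sR [544.6 398.4] [543, 397, 5, 3, 9]
```

View pics/c5.png

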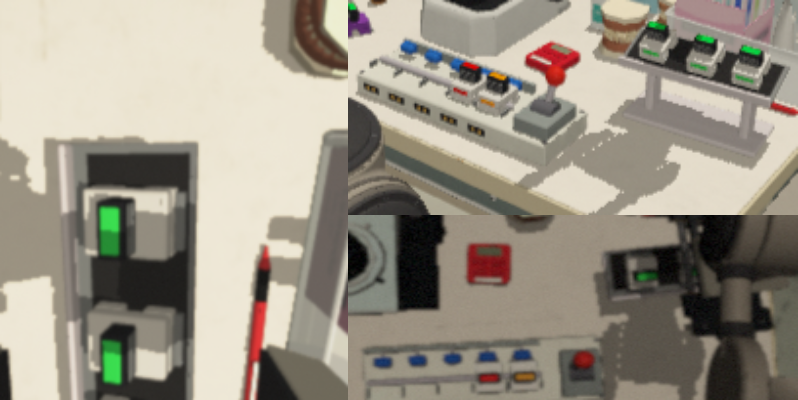

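All three greens are flat on the shelf, red and amber are seated in the rail, and no other flat pack is in sight. Now the rail goes on.

jog_arm(
  targets=[
    {"xyz": [0,0,0],"spin": 0.5},
    {"xyz": [0.34,-0.4,0],"spin": 0},
    {"xyz": [0.35,-0.4,0],"spin": 0},
    {"xyz": [0.34,-0.4,0],"spin": 0},
    {"xyz": [0.34,-0.39,0],"spin": 0},
    {"xyz": [0,0,0.3],"spin": 0},
    {"xyz": [0,0,0.3],"spin": 0},
    {"xyz": [0,0,0],"spin": 0},
    {"xyz": [0,0,0],"spin": 0},
    {"xyz": [0,0,0],"spin": 0},
  ],
  gripper=60,
)

```text
time: 44.65
tool_pos: [487.9, 103.0, 159.7]
tcp_rot: [3.14, -0.0, 1.605]
contact_force: [-0.3, -0.3, 0.7]
grip_width: 54.7
finger_force: 0.0
```

```bash
python3 look.py 86
```

```text
44.65 [487.9 103.  159.7] [ 3.14  -0.     1.605] 54.7
R [315. 204.] [486.6 103.4] size [24.  24.2] yaw -1.538
R [288.  52.] [463.7 216. ] size [ 8.4 20.7] yaw 0.013
A [288. 112.] [464.  174.6] size [ 8.9 20.9] yaw 0.013
B [326. 112.] [493.7 175.5] size [13.7 20.8] yaw 0.05
B [327.  58.] [492.7 218.4] size [13.1 20.5] yaw 0.051
B [328.   8.] [491.5 255.4] size [10.4 13.4] yaw -1.536
```

jog_arm(
  targets=[
    {"xyz": [0,0,0.25],"spin": 0},
    {"xyz": [0,0,0.3],"spin": 0},
    {"xyz": [0,0,0.3],"spin": 0},
    {"xyz": [0,0,0.18],"spin": 0},
    {"xyz": [0,-0.14,0],"spin": 0},
    {"xyz": [0,-0.14,0],"spin": 0},
    {"xyz": [0,-0.14,0],"spin": 0},
    {"xyz": [0,-0.14,0],"spin": 0},
    {"xyz": [0,-0.17,0],"spin": 0},
    {"xyz": [0,0,0],"spin": 0},
  ],
)

```text
time: 45.95
tool_pos: [429.0, 101.0, 76.7]
tcp_rot: [3.139, -0.0, 1.605]
contact_force: [4.6, 0.5, 0.0]
grip_width: 55.1
finger_force: 2.5
```

jog_arm(
  targets=[
    {"xyz": [0,0,0],"spin": 0},
    {"xyz": [0,0,0],"spin": 0},
    {"xyz": [0,0.1,0],"spin": 0},
    {"xyz": [0,0,-0.3],"spin": 0},
    {"xyz": [0,0,-0.4],"spin": 0},
    {"xyz": [0,0,-0.6],"spin": 0},
    {"xyz": [0,0,-0.3],"spin": 0},
    {"xyz": [0,0,0],"spin": 0},
    {"xyz": [0,0,0],"spin": 0},
    {"xyz": [0,0,0],"spin": 0},
  ],
)

```text
time: 47.2
tool_pos: [435.9, 101.2, 202.8]
tcp_rot: [-3.138, 0.0, 1.605]
contact_force: [-0.7, 0.3, 0.1]
grip_width: 55.3
finger_force: 0.0
```

```bash
python3 look.py 86
python3 - <<'E'
from h import *
s=bot.capture("scene"); cv2.imwrite("pics/c6.png",cv2.resize(s[190:300,230:460],(690,330)))
E
```

```text
47.2 [435.9 101.2 202.8] [-3.138  0.     1.605] 55.3
R [326. 190.] [443.9 102.3] size [23.6 23.8] yaw 0.054
R [525.  83.] [612.3 203.5] size [14.8 28.3] yaw -0.069
R [348.  62.] [458.7 215.1] size [ 9.2 21.2] yaw 0.069
A [349. 113.] [461.5 174.2] size [ 9.4 21.8] yaw -0.002
B [377. 112.] [493.6 175.6] size [13.9 19.4] yaw 0.097
B [378.  66.] [491.2 218.3] size [14.3 19.6] yaw 0.099
B [382.  15.] [490.1 261.4] size [14.2 22.5] yaw 0.017
```

View pics/c6.png

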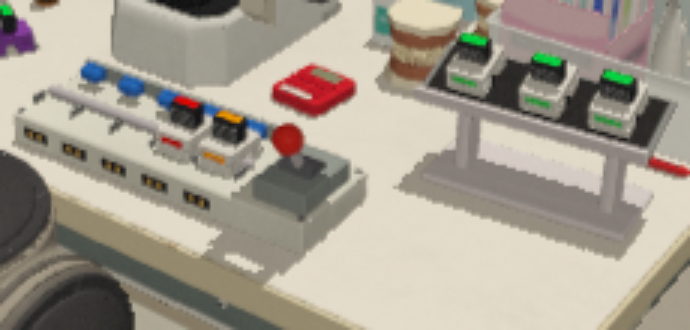

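The lever is back on (knob at x=444). The three greens stand on the shelf, and red and amber are clipped. I hand the job in.

```bash
python3 -c "
from plant import bot
print(bot.close_job())"
```

```text
the job is handed in; nothing more can be done
None
```

The job is handed in at about 47 s of the 210 s allowed, with no verdict returned. By the last pictures, the three green packs stand flat on the shelf, the one red pack I found is clipped in bay y = -4, the amber pack is still clipped on, and the rail is switched back on.

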